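# Set the jar stand and open the kumkum jar

### The arm

A 6-joint arm with a two-finger parallel gripper is mounted at the origin on the work surface. World frame = base frame: x ahead of the robot, y to its left, z up, the work surface at z = 0. Lengths are in mm, angles in rad, forces in N, time in s.
With the tool pointing down it reaches from about 350 to 975 mm from the base axis. Payload 7.1 kg.
Tool frame: the origin (TCP) lies on the front face of the gripper's body, between the roots of the fingers; the fingertips stand 80 mm ahead of it and the grasp point (between the pads) lies 61 mm ahead of it (env.tips_ahead is the distance from the TCP to the fingertips, in mm); z points along the fingers, y is the line along which they close (so a half turn about z gives the same grasp; the last joint's range is limited). The gripper opens to 88 mm and grips with 3 to 60 N. Pads are 20 mm wide; open, the fingers measure 115 mm over their backs; the gripper's body (75 mm by 178 mm) begins 61 mm behind the grasp point.
Start: joints at [-0.019, 0.423, 1.63, -0, 1.089, -0.019], TCP at [624.984, 0.026, 302.675] pointing down, gripper open.
Joint ranges: [-3, 3], [-0.9, 2.11], [0.09, 2.58], [-1.31, 4.45], [0.11, 2.69], [-2.54, 2.54]. Speed limits (rad/s): [2.39, 2.39, 3.01, 3.14, 3.14, 3.14].

### API

Orientations are given as a unit quaternion [x, y, z, w].
In Python, from station import env, set_gripper, viewer, workorder gives the robot as it stands. Calls block until the motion is done:
- env.reach(position, orientation): joint-space move of the TCP to a pose.
- env.move_l(position, rot=None, rate=150, f_stop=None): straight line of the TCP; rot=None keeps the orientation; rate is the mean speed in mm/s. With f_stop (N) it stops when the force on the tool has changed by that much, and returns True; else False.
- env.move_joints(angles): joint-space move.
- set_gripper(opening): finger opening in mm; the grip force is fixed at half the most; returns when the fingers have stopped.
- env.hold(seconds).
- env.ik(position, orientation): joint angles nearest the present ones, or None.
- env.read_state(): the state.
- viewer.camera(name): name is "scene" or "side" or "wrist"; returns the picture (480x640x3 uint8, blue, green, red); there is no depth.
- viewer.camera_params(name): a dict with "fx", "fy", "cx", "cy" (pixels), "pose" (4x4, takes a point from camera to world coordinates); the wrist camera has in their place "tool_from_camera" (4x4, takes a point from camera to tool coordinates, whose origin is the TCP and whose axes are the flange's). Camera axes: x right, y up, looking along -z (the intrinsics and any distortion apply to the point x, -y, -z); pixel columns grow to the right and rows downward; lengths in mm; the calibration is good to about 2 mm. A picture is of the moment at which its call begins: read the wrist's pose just before it. camera_params takes no time and is no camera call.
A pose or a line that the arm cannot do raises env.IKError and nothing moves.
- workorder.sign_off(): hands the job in; it is judged then, once.
The state is a dict: "time_s": time; "qpos": joint angles; "dq": joint speeds; "tau": joint torques, N m; "tool_pos": TCP position; "orientation": TCP orientation; "force": force on the tool from outside, world axes, zero at the start; "wrist_torque": the same for the moment, N m; "width": finger opening in mm; "grip_force": force on a finger pad.
Only numpy, scipy, OpenCV 4.12 (cv2) and the standard library are available. Lean on these libraries where they do the work, as an engineer would, in place of code of your own. Each camera call takes 0.05 s, during which the arm holds its last target. There are 200 camera calls.

### The job

On the chowki a tall blue jar leans over in its tilt-and-swivel stand. First set the stand so that it braces the jar: swing its peg counter-clockwise (seen from above) to the stop and tilt the jar fully upright against its stop. Then unscrew the tight cap counter-clockwise until its thread lets go, about a third of a turn and never more than half a turn, lift it straight up until it is just clear of the neck (two to four centimetres up), and finish while still holding it there, with the jar upright and the other things on the chowki left where they are.

Things in the scene. Friction and masses are not known exactly. Their poses are not given: they have to be found in the camera images.
- stand: Fixed round base of the jar stand, 136 mm wide, 18 mm high, on the chowki (its top 50 mm above the work surface). Origin at the centre of its underside, on the swivel axis; z up; -x side roughly towards the robot. On it turns a platform with two ears (at +-47 mm in its y, up to 89 mm above the origin) that carry the jar's tilt axle 75 mm above the origin.
- swivel (a joint): Turn of the platform about the stand's z axis, rad, counter-clockwise from above positive. 0 = at its counter-clockwise stop (the braced setting); starts between about -1.0 and -0.45; clockwise stop -1.3. Light friction 0.12 N m, stays where left. The unscrewing torque pushes it towards the stop at 0, where it cannot turn on.
- peg_top (a point): Top centre of the upright round wooden peg that swivels the platform: 14 mm thick, free height 58 mm, top 87 mm above the stand's origin, 110 mm from the swivel axis; in the stand's frame it is at (0, -110 mm) when swivel = 0, and carried on a flat arm 18 mm wide whose top is 29 mm above the stand's origin.
- tilt (a joint): Lean of the jar about the axle (the platform's y axis), rad. 0 = upright against its stop; negative = leaning towards the platform's -x side (which with swivel = 0 is the stand's -x side). Starts between about -0.6 and -0.3, limit -0.8. Stiff hinge, friction 0.4 N m, stays where left: pushing the cap upright at its side, just below its rim, takes about 6 N.
- cap: Round ribbed blue cap of the tall blue jar, 54 mm across, 26 mm high. Origin at the centre of its lower edge, z along the jar's axis to the cap's top. Shut, the origin is 64 mm beyond the tilt axle along the jar's axis (139 mm above the stand's origin when upright). Cap with its 6 mm dip rod 60 g; drops back if let go.
- cap_top (a point): Centre of the cap's flat top, 26 mm above its lower edge; a thin white line runs outward from it. Below the cap the jar is 46 mm across for 42 mm, down to the cradle cup, which is 68 mm across.
- cap_turn (a joint): Turn of the cap on the jar, rad, counter-clockwise from above positive (unscrewing). 0 = tight, as at the start. Turning takes about 0.35 N m all the way; it stays where left. The thread holds the cap down until about 1.95 rad and is free from 2.0 rad on (about 115 degrees).
- cap_lift (a joint): Rise of the cap along the jar's axis, m: 0 = seated, 0.016 = lower edge level with the top of the neck (33 mm across), 0.07 = end of travel. It does not rise by itself while it is turned. The dip rod runs in the neck, so the cap only turns and moves along the axis.
- kalash: bystander: round steel pot, 96 mm wide, 112 mm high, flared rim; origin at the centre of its foot
- mould: bystander: square grey silicone diya mould 110 x 110 x 24 mm with four round cavities; origin under its centre
- pillbox: bystander: squat blue round box with a twist cap, 76 mm wide, 45 mm high, lying on the chowki apart from the stand (not the jar to open); origin under its centre
- lighter: bystander: black gas lighter lying flat, 205 mm long with its steel nozzle, 25 mm high; origin under its middle
- diya1: bystander: yellow ceramic diya (shallow open dish), 68 mm wide, 22 mm high, near the stand; origin under its centre
- diya2: bystander: yellow ceramic diya (shallow open dish), 68 mm wide, 22 mm high, near the stand; origin under its centre
- diya3: bystander: yellow ceramic diya (shallow open dish), 68 mm wide, 22 mm high, near the stand; origin under its centre
- diya4: bystander: yellow ceramic diya (shallow open dish), 68 mm wide, 22 mm high, near the stand; origin under its centre

How it is judged (in metres and radians):
On the way, in this order (a step that is already met when the one before it is completed fails the run):
1. the stand is set while the cap is still tight: swivel at its stop and jar upright (both within 0.1 rad) (value of joint each of swivel, tilt above -0.1 rad and value of joint cap_turn below 0.3 rad), for 0.2 s.
2. the cap is turned until the thread lets go, the jar still braced (value of joint cap_turn above 2 rad and value of joint each of swivel, tilt above -0.12 rad), for 0.1 s.
At the end, for the whole second after the job is handed in: The fingers hold the cap still, 18 to 50 mm above its seat (clear of the neck, not farther than 50 mm), turned between 1.95 and 3.3 rad; swivel and tilt are still within 0.12 rad of their stops (value of joint each of swivel, tilt above -0.12 rad and value of joint cap_turn between 1.95 and 3.3 rad and value of joint cap_lift between 0.018 and 0.05 m and contact force between cap and the fingers above 1 N and linear speed of cap below 0.02 m/s); the arm keeps its last pose, push and grip.
It fails at once if the cap is spun on past half a turn (value of joint cap_turn above 3.3 rad).
It fails at once if a bystander is moved by more than 30 mm (distance of any of kalash, mould, pillbox, lighter, diya1, diya2, diya3, diya4 from where it was at the start of the episode above 0.03 m).
It fails at once if the kalash is tipped over (angle between kalash's own z axis and vertical above 0.4 rad).
It also fails if it takes over 69 s, if anything falls off the work surface, if the arm or the gripper's body presses on something with over 40 N, if the wrist force passes 120 N, or if a joint passes its speed limit or range.

## Working session

There is one attempt and no reset: what is moved stays moved. The work goes in short steps, each a Python script; the robot and the scene stay as the last script left them, time stands still between calls to the robot, and variables do not carry over. Pictures are saved under pics/ and viewed, at most 10 in all, crops included, and the job is handed in when it is done.

```bash
ls; mkdir -p pics; python3 - <<'E'
from station import env, viewer
import cv2,numpy as np
for n in ("scene","side","wrist"):
    cv2.imwrite(f"pics/{n}0.png",viewer.camera(n)); p=viewer.camera_params(n); print(n,p)
print(env.read_state())
E
```

```text
pics
scene {'fx': 476.4391665880527, 'fy': 476.4391665880527, 'cx': 319.06043707134813, 'cy': 242.36542073904474, 'pose': array([[-6.93954878e-01, -6.14818162e-01,  3.74733580e-01,
         9.95780635e+02],
       [ 7.19915123e-01, -5.83658947e-01,  3.75585476e-01,
         4.59389987e+02],
       [-1.22001648e-02,  5.30415744e-01,  8.47649865e-01,
         1.15397321e+03],
       [ 0.00000000e+00,  0.00000000e+00,  0.00000000e+00,
         1.00000000e+00]])}
side {'fx': 464.3501613727277, 'fy': 464.3501613727277, 'cx': 318.2818864087253, 'cy': 243.25241832628652, 'pose': array([[ 9.13230407e-01,  3.05052420e-01, -2.70098584e-01,
         2.63936143e+02],
       [-4.07425561e-01,  6.77479714e-01, -6.12393378e-01,
        -6.80365150e+02],
       [-3.82577094e-03,  6.69301321e-01,  7.42981228e-01,
         9.95364906e+02],
       [ 0.00000000e+00,  0.00000000e+00,  0.00000000e+00,
         1.00000000e+00]])}
wrist {'fx': 334.5901646616237, 'fy': 334.5901646616237, 'cx': 315.82155740934644, 'cy': 248.22050335506708, 'tool_from_camera': array([[ 1.07319704e-03,  9.56729373e-01,  2.90977
[... 288 characters left out ...]
])}
{'time_s': 0.15, 'qpos': array([-1.89898618e-02,  4.23672703e-01,  1.63043426e+00, -2.75979009e-05,
        1.08862267e+00, -1.90301233e-02]), 'dq': array([-0.00247941, -0.00179034, -0.00174076,  0.00140118,  0.00094942,
        0.00054596]), 'tau': array([ 9.52650989e-04, -5.44981134e+01, -2.73919362e+01,  6.45430083e-02,
        2.04369903e-02, -3.19723256e-05]), 'tool_pos': array([6.24693768e+02, 3.22553350e-02, 3.02107117e+02]), 'orientation': array([ 7.07087903e-01,  7.07125431e-01, -4.03075015e-04, -4.01076007e-04]), 'force': array([ 0.22722654, -0.55682646,  0.63953251]), 'wrist_torque': array([-0.03289378,  0.00258428,  0.03183889]), 'grip_force': 0.0, 'width': 87.91503848228771}
```

View pics/scene0.png

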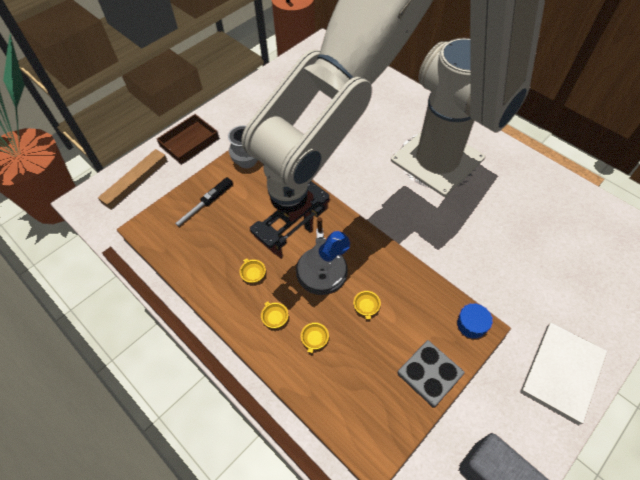

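View pics/side0.png

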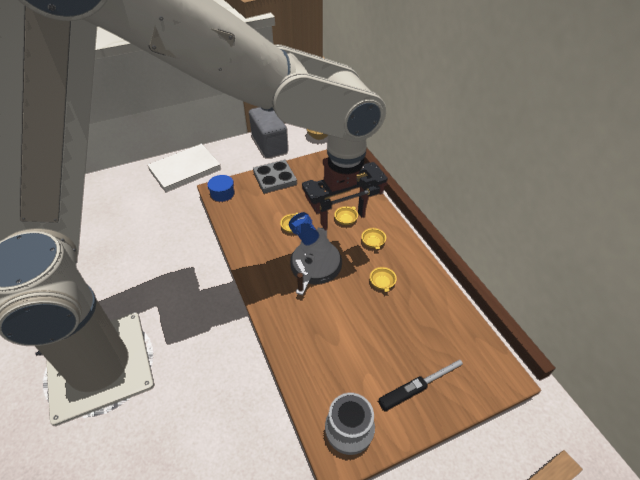

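The scene view shows the stand at about (322,270) with the jar leaning to a cap at (335,245), and the peg near (320,232). In the side view the stand is at (317,261), the cap at (303,228) and the peg near (300,280). The diyas lie beyond the stand, with the kalash, lighter, mould and pillbox further away. I'll zoom in on both.

```bash
cat > h.py <<'E'
import numpy as np, cv2
from station import env, viewer, set_gripper, workorder
from scipy.spatial.transform import Rotation as R
def ray(n,px,st=None):
    p=viewer.camera_params(n)
    if "pose" in p: T=p["pose"]
    else:
        st=st or env.read_state(); W=np.eye(4); W[:3,:3]=R.from_quat(st["orientation"]).as_matrix(); W[:3,3]=st["tool_pos"]; T=W@p["tool_from_camera"]
    d=np.array([(px[0]-p["cx"])/p["fx"],-(px[1]-p["cy"])/p["fy"],-1.])
    d=T[:3,:3]@d; return T[:3,3],d/np.linalg.norm(d)
def onz(n,px,z,st=None):
    o,d=ray(n,px,st); return o+d*(z-o[2])/d[2]
def tri(rs):
    A=sum(np.eye(3)-np.outer(d,d) for o,d in rs); b=sum((np.eye(3)-np.outer(d,d))@o for o,d in rs)
    x=np.linalg.solve(A,b); return x,[np.linalg.norm(np.cross(x-o,d)) for o,d in rs]
E
python3 - <<'E'
from h import *
a=cv2.imread("pics/scene0.png")[200:310,260:400]; b=cv2.imread("pics/side0.png")[195:305,250:390]
c=np.hstack([cv2.resize(x,None,fx=2.85,fy=4.5*2.85/4.5,interpolation=cv2.INTER_CUBIC) for x in(a,b)])
print(c.shape); cv2.imwrite("pics/crop1.png",c)
print(onz("scene",(322,270),68),onz("side",(317,261),68))
E
```

```text
(314, 798, 3)
[571.33258474  42.43835783  68.        ] [572.73740542  28.68619426  68.        ]
```

View pics/crop1.png

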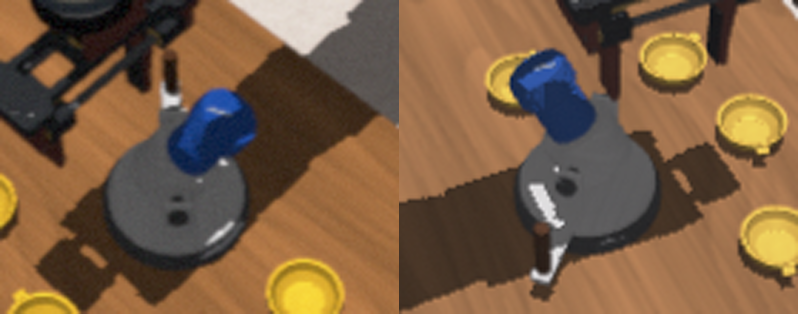

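View pics/wrist0.png

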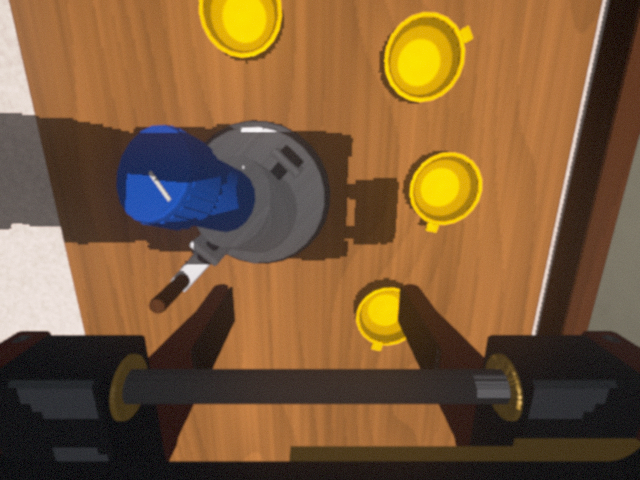

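The wrist view (up is +y, right is +x) shows the stand disc at about (257,192), the cap top at about (160,180) and the peg top at (160,304). I'll triangulate these.

```bash
python3 - <<'E'
from h import *
s=(168/2.85+260,52/2.85+200); d=((543-399)/2.85+250,228/2.85+195)
print("peg",tri([ray("scene",s),ray("side",d),ray("wrist",(160,303))]), "by z137",onz("scene",s,137),onz("side",d,137),onz("wrist",(160,303),137))
w=cv2.imread("pics/wrist0.png")
print("base wrist L/R/T/B",[onz("wrist",p,68).round() for p in((257,192),(328,192),(257,122),(257,263))])
print("peg base", onz("wrist",(200,250),79))
# cap top guess
print("cap", [onz("wrist",(160,180),z).round() for z in(190,200,210)])
print("capscene",tri([ray("scene",(228/2.85+260,110/2.85+200)),ray("side",((545-399)/2.85+250,68/2.85+195)),ray("wrist",(160,180))]))
for n in("scene","side","wrist"):
    g=cv2.cvtColor(cv2.imread(f"pics/{n}0.png"),cv2.COLOR_BGR2HSV); m=cv2.inRange(g,(20,120,100),(35,255,255))
    for c in cv2.findContours(m,0,2)[0]:
        if cv2.contourArea(c)>100:
            x,y,ww,hh=cv2.boundingRect(c); print("diya",n,onz(n,(x+ww/2,y+hh/2),68).round())
E
```

```text
peg (array([495.83587592, -43.59014373, 134.30095981]), [np.float64(3.6376139839573174), np.float64(2.647734115504424), np.float64(1.9248816256944736)]) by z137 [493.12127024 -42.78615755 137.        ] [497.22061041 -47.25110603 137.        ] [498.85965411 -40.56033031 137.        ]
base wrist L/R/T/B [array([570.,  40.,  68.]), array([636.,  40.,  68.]), array([573., 102.,  68.]), array([566., -31.,  68.])]
peg base [514.69770953 -13.57419479  79.        ]
cap [array([536.,  63., 190.]), array([541.,  63., 200.]), array([546.,  64., 210.])]
capscene (array([541.54327261,  64.40761048, 204.60734524]), [np.float64(7.398199855595273), np.float64(5.936964637627684), np.float64(1.495946117805917)])
diya scene [716. 157.  68.]
diya scene [743.  47.  68.]
diya scene [567. 193.  68.]
diya scene [697. -85.  68.]
diya side [700. -96.  68.]
diya side [746.  38.  68.]
diya side [558. 189.  68.]
diya side [717. 148.  68.]
diya wrist [694. -92.  68.]
diya wrist [746.  40.  68.]
diya wrist [719. 152.  68.]
diya wrist [563. 173.  68.]
```

Stand centre is about (570,37). The peg top is at (496,-44,134), which is 110 mm from the centre and at the right height. The cap is 40 mm off-axis opposite the platform's x, so tilt is about -0.46. These agree with each other, so I'll swing the peg with closed fingers from behind.

```bash
cat >> h.py <<'E'
C=np.array([570.,37.])
def quat(t):
    y=np.array([np.cos(t),np.sin(t),0]); z=np.array([0,0,-1.]); return R.from_matrix(np.c_[np.cross(y,z),y,z]).as_quat()
def arc(phi,lag,ztip):
    u=np.array([np.cos(phi),np.sin(phi)]); t=np.array([-u[1],u[0]]); p=C+110*u-lag*t
    return [p[0],p[1],ztip+80],quat(phi+np.pi/2)
E
python3 - <<'E'
from h import *
set_gripper(0)
f=np.radians
env.reach(*arc(f(-132.5),36,200)); p,q=arc(f(-132.5),36,112); env.move_l(p,q,120)
f0=env.read_state()["force"]
for d in np.arange(-132,-60,7):
    p,q=arc(f(d),21,112); hit=env.move_l(p,q,60,f_stop=6)
    s=env.read_state(); print(d,hit,(s["force"]-f0).round(1),s["tool_pos"].round(),round(s["time_s"],1))
    if hit: break
cv2.imwrite("pics/side1.png",viewer.camera("side"));cv2.imwrite("pics/scene1.png",viewer.camera("scene"))
a=cv2.imread("pics/scene1.png")[190:310,250:390]; b=cv2.imread("pics/side1.png")[195:315,250:390]
cv2.imwrite("pics/crop2.png",cv2.resize(np.hstack([a,b]),None,fx=2.85,fy=2.85,interpolation=cv2.INTER_CUBIC))
E
```

```text
-132 False [-0.4  0.3  0.5] [481. -31. 192.] 3.5
-125 False [-0.7 -1.  -0.9] [490. -41. 192.] 3.9
-118 False [-0.5 -0.4 -0. ] [500. -50. 192.] 4.2
-111 False [-0.6 -1.3 -0.1] [511. -58. 192.] 4.6
-104 False [ 0.2 -0.8 -0.4] [523. -64. 192.] 5.0
-97 False [-0.7 -1.  -0.3] [535. -69. 192.] 5.4
-90 False [-0.7 -1.3 -0.1] [549. -73. 192.] 5.7
-83 False [-0.9 -1.3  0.1] [562. -75. 192.] 6.1
-76 True [-3.1 -0.9  3.2] [563. -75. 191.] 6.3
```

View pics/crop2.png

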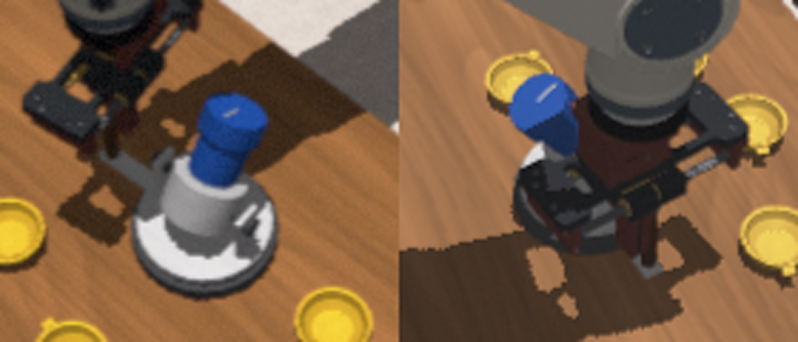

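The peg met its stop at a peg angle of about -82°, so the stand's yaw is about +8°. The picture agrees: the arm is at the -y side and the jar now leans towards the robot. Next I'll push the cap upright.

```bash
cat >> h.py <<'E'
YAW=np.radians(8)
def plat(x,y,ztip):
    c,s=np.cos(YAW),np.sin(YAW); return [C[0]+c*x-s*y,C[1]+s*x+c*y,ztip+80]
E
python3 - <<'E'
from h import *
p=env.read_state()["tool_pos"]
p2,q2=arc(np.radians(-82),30,112); env.move_l(p2,q2,60); p2[2]=350; env.move_l(p2,q2,200)
q=quat(YAW)
env.reach(plat(-100,-4,250),q); env.move_l(plat(-100,-4,187),q,150)
f0=env.read_state()["force"]
hit=env.move_l(plat(-75,-4,187),q,60,f_stop=14)
for x in range(-70,-20,5):
    if hit: break
    hit=env.move_l(plat(x,-4,187),q,30,f_stop=9); s=env.read_state(); F=s["force"]-f0
    print(x,hit,F.round(1),s["tool_pos"].round(1),round(s["time_s"],1))
    if np.hypot(*F[:2])>14: break
p=plat(-75,-4,187); env.move_l(p,q,150); p=plat(-75,-4,265);env.move_l(p,q,200)
set_gripper(88)
q=quat(YAW+1.2-np.pi/2); 
# look from above
env.reach(plat(-10,-85,270),quat(YAW)); env.hold(.3); s=env.read_state()
cv2.imwrite("pics/wrist2.png",viewer.camera("wrist")); print(s["tool_pos"],s["orientation"],s["time_s"],s["width"])
np.save("s2.npy",s,allow_pickle=True)
E
```

```text
[571.40241484 -47.8199222  350.15582117] [ 6.55686975e-01  7.55032839e-01  1.84720795e-05 -4.78311671e-05] 12.2 88.17461496940862
```

View pics/wrist2.png

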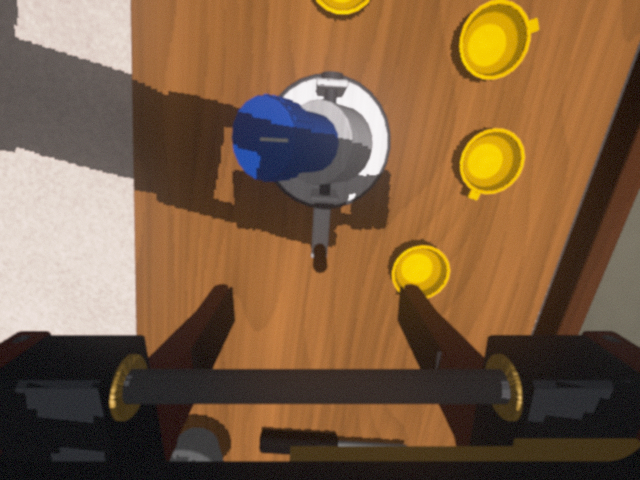

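The push stopped at once with no print, so the force threshold tripped on first contact and the cap still leans: cap at about (270,138), disc centre at (332,141), peg top at (320,255). I'll check the geometry and push again with a higher threshold.

```bash
python3 - <<'E'
from h import *
s=env.read_state()
print("base",onz("wrist",(332,141),68,s).round(1),"peg",onz("wrist",(320,250),137,s).round(1),"ears",onz("wrist",(331,78),139,s).round(1),onz("wrist",(325,190),139,s).round(1),"cap centre", onz("wrist",(270,139),205,s).round(1))
q=quat(YAW)
env.reach(plat(-100,-4,260),q); set_gripper(0); env.move_l(plat(-100,-4,187),q,150); env.hold(.3)
f0=env.read_state()["force"]
for x in range(-95,-20,5):
    hit=env.move_l(plat(x,-4,187),q,30,f_stop=25); s=env.read_state(); F=s["force"]-f0
    print(x,hit,F.round(1),s["tool_pos"].round(1),round(s["time_s"],1))
    if hit or np.hypot(*F[:2])>16: break
E
```

```text
base [576.7  39.9  68. ] peg [577.5 -57.6 137. ] ears [565.4  85.1 139. ] [573.8  -2.5 139. ] cap centre [530.9  32.5 205. ]
-95 False [-0.7 -1.1  0.5] [476.8  19.8 267.1] 15.4
-90 False [-1.1  0.2 -0.1] [481.6  20.6 266.9] 15.7
-85 False [-1.5 -0.3  0.9] [486.6  21.2 267. ] 16.0
-80 False [-1.9 -0.3 -0. ] [491.5  21.9 267. ] 16.4
-75 False [-8.3 -1.7  6.6] [494.7  22.4 266.6] 16.7
-70 False [-22.7  -3.1  17.1] [496.1  22.7 266.1] 17.0
```

The tip met the cap's upper face: the force had a strong upward part, and the rim is near z=187 because tilt is about -0.55. I'll back off and push lower, with the tip at z=172.

```bash
python3 - <<'E'
from h import *
q=quat(YAW)
env.move_l(plat(-102,-2,187),q,100); env.move_l(plat(-102,-2,172),q,60); env.hold(.3)
f0=env.read_state()["force"]
env.move_l(plat(-85,-2,172),q,60,f_stop=20)
for x in range(-80,-20,5):
    hit=env.move_l(plat(x,-2,172),q,40,f_stop=20); s=env.read_state(); F=s["force"]-f0
    print(x,hit,F.round(1),s["tool_pos"].round(1),round(s["time_s"],1))
    if hit or np.hypot(*F[:2])>16: break
E
```

```text
-80 False [-0.5  0.4  0.7] [491.2  23.9 252. ] 18.9
-75 False [-7.  -1.4  3.6] [494.   24.4 251.3] 19.1
-70 True [-3.6 -0.1  2.6] [494.8  24.8 250.4] 19.3
```

```bash
python3 - <<'E'
from h import *
a=viewer.camera("scene")[170:310,270:410]; b=viewer.camera("side")[150:290,230:370]
cv2.imwrite("pics/crop3.png",cv2.resize(np.hstack([a,b]),None,fx=2.85,fy=2.85,interpolation=cv2.INTER_CUBIC))
s=env.read_state(); print(s["force"],s["tool_pos"],s["width"],s["qpos"].round(2))
E
```

```text
[-4.1521004   0.07457007  2.33714023] [494.71867018  24.81898124 250.26333906] 0.364511042675624 [ 0.03  0.31  1.95 -0.    0.9  -0.11]
```

View pics/crop3.png

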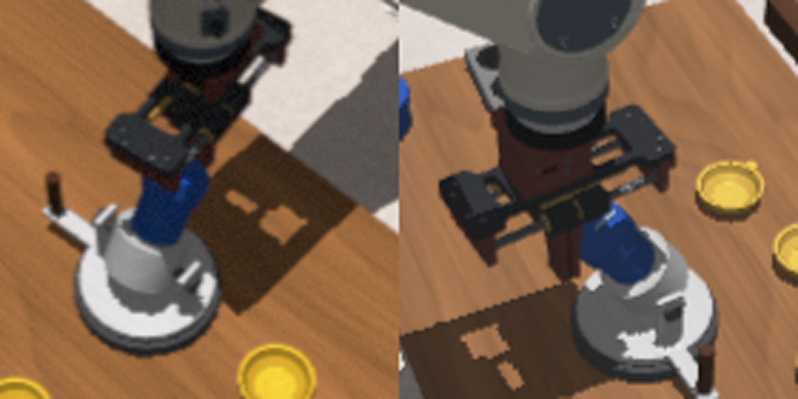

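The finger sits properly below the rim. A horizontal push jams, because the rim must rise as much as it advances and friction resists that. I'll move the finger along the rim's arc so nothing slides.

```bash
python3 - <<'E'
from h import *
q=quat(YAW)
def arcp(a,e=0): return plat(-13.5-90*np.sin(a)-27*np.cos(a)+e,-2,125+90*np.cos(a)-27*np.sin(a)-14)
env.move_l(plat(-90,-2,172),q,80); env.move_l(arcp(.58),q,60); env.hold(.2)
f0=env.read_state()["force"]
for a in np.arange(.52,-.12,-.06):
    hit=env.move_l(arcp(a),q,40,f_stop=22); s=env.read_state(); F=s["force"]-f0
    print(a.round(2),hit,F.round(1),s["tool_pos"].round(1),round(s["time_s"],1))
    if hit or np.hypot(*F[:2])>20: break
b=viewer.camera("side")[150:290,230:370]; a=viewer.camera("scene")[170:310,270:410]
cv2.imwrite("pics/crop4.png",cv2.resize(np.hstack([a,b]),None,fx=2.85,fy=2.85,interpolation=cv2.INTER_CUBIC))
E
```

```text
0.52 False [-0.6  0.4 -0.2] [489.8  23.7 256. ] 20.5
0.46 False [-1.8 -0.4  0.4] [493.5  24.2 259.8] 20.8
0.4 False [-4.6 -2.   0.2] [497.1  24.7 263.2] 21.1
0.34 False [-6.7 -1.7  2.2] [501.5  25.2 266.8] 21.4
0.28 False [-8.5 -2.4  5.1] [505.9  25.8 270.2] 21.7
0.22 False [-9.5 -3.   6.8] [510.6  26.5 273.3] 22.0
0.16 False [-7.7 -2.7  5.7] [515.7  27.2 275.9] 22.3
0.1 False [-6.7 -3.   5.1] [521.2  27.9 278.4] 22.6
0.04 False [-4.9 -2.5  3.7] [526.7  28.7 280.3] 22.9
-0.02 False [-4.6 -3.   2.8] [532.2  29.4 282. ] 23.1
-0.08 False [-13.1  -4.7   6.7] [535.3  29.9 282.5] 23.4
```

The jar moved at about 6–9 N and the force then rose at the stop. I'll press once more to be sure, then rise and look at the cap from above.

```bash
python3 - <<'E'
from h import *
q=quat(YAW); s=env.read_state(); p=s["tool_pos"]; u=np.array([np.cos(YAW),np.sin(YAW),0])
print(env.move_l(p+8*u,q,30,f_stop=12), env.read_state()["force"].round(1), env.read_state()["tool_pos"].round(1))
env.move_l(p-25*u,q,100); set_gripper(88)
qq=quat(YAW); env.move_l(p-25*u+[0,0,60],q,150)
env.reach([572,-45,345],qq); env.hold(.3); s=env.read_state()
im=viewer.camera("wrist"); cv2.imwrite("pics/wrist3.png",im)
m=cv2.inRange(cv2.cvtColor(im,cv2.COLOR_BGR2HSV),(105,120,60),(125,255,255))
c=max(cv2.findContours(m,0,2)[0],key=cv2.contourArea); print(cv2.boundingRect(c),cv2.minEnclosingCircle(c)); print(s["time_s"])
x,y,w,h=cv2.boundingRect(c); print(onz("wrist",(x+w/2,y+w/2),215,s), onz("wrist",(x,y+w/2),215,s),onz("wrist",(x+w,y+w/2),215,s),onz("wrist",(x+w/2,y),215,s))
E
```

```text
True [-3.1 -0.6  3.3] [535.5  29.9 281.6]
(290, 101, 85, 92) ((331.0, 146.5), 45.77399826049805)
26.7917
[570.39752547  38.95600555 215.        ] [545.06100934  35.33865561 215.        ] [595.7351456   42.57351312 215.        ] [566.72409355  62.26498653 215.        ]
```

View pics/wrist3.png

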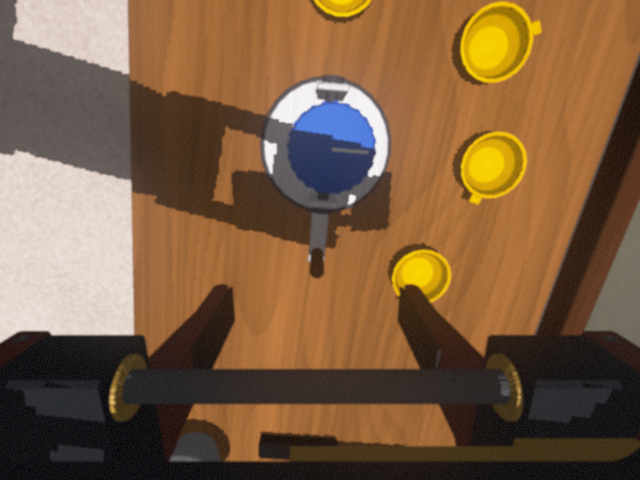

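The jar is upright, with the cap circle at about (332,146) and its white line pointing along +x (332–370,150). The cap centre is about (571,38.5), as expected. Next I'll grasp across the axle and turn by 2.35 rad.

```bash
cat > g.py <<'E'
from h import *
P=[571,38.5]; t0=-1.40
E
python3 - <<'E'
from g import *
env.reach(P+[345],quat(t0)); env.move_l(P+[273],quat(t0),100,f_stop=15); env.hold(.2)
print(env.read_state()["force"].round(1)); w=set_gripper(40); env.hold(.3)
s=env.read_state(); print(s["width"],s["grip_force"],s["force"].round(1),s["wrist_torque"].round(2),s["tool_pos"].round(1),s["qpos"].round(2),s["time_s"])
q=s["qpos"].copy()
if 50<s["width"]<58:
    for k in range(2):
        q[5]-=.3; env.move_joints(q); s=env.read_state(); print(s["width"].round(1),s["grip_force"],s["force"].round(1),s["wrist_torque"].round(2),s["time_s"])
cv2.imwrite("pics/wrist4.png",viewer.camera("wrist"))
E
```

```text
[-0.7 -0.1  0. ]
53.3025092140029 29.99042183160782 [  1.4 -11.8   1.1] [-1.93 -0.12  0.05] [571.4  36.3 273.2] [ 0.04  0.38  1.77 -0.    0.99  1.45] 30.3333Traceback (most recent call last):
  File "<stdin>", line 8, in <module>
AttributeError: 'float' object has no attribute 'round'
```

The grasp is good (width 53.3, 30 N), but a 12 N side force shows the cap is about 3 mm further in -y. I'll relieve that and turn on.

```bash
python3 - <<'E'
from g import *
def show():
    s=env.read_state(); print(round(s["width"],1),round(s["grip_force"],1),s["force"].round(1),s["wrist_torque"].round(2),s["tool_pos"].round(1),s["qpos"][5].round(3),round(s["time_s"],1)); return s
s=show(); env.move_l([571,35,273],s["orientation"],20); s=show()
cv2.imwrite("pics/wrist4.png",viewer.camera("wrist"))
q=s["qpos"].copy()
j0=1.45; 
for k in range(2,5):
    q[5]=j0-.3*k; env.move_joints(q); s=show()
cv2.imwrite("pics/wrist5.png",viewer.camera("wrist"))
a,b=[cv2.imread(f"pics/wrist{i}.png")[200:440,150:490] for i in(4,5)]
cv2.imwrite("pics/w45.png",np.hstack([a,b]))
E
```

```text
53.2 30.0 [-0.2 -0.9  0.8] [0.25 0.37 0.12] [571.3  36.2 273.2] 1.15 30.7
53.4 30.0 [0.5 5.2 1.1] [1.25 0.22 0.09] [571.2  35.9 273.2] 1.151 31.0
53.6 30.0 [-0.6  4.8  2.2] [0.97 0.48 0.08] [571.   36.2 273.2] 0.855 31.4
53.9 30.0 [-2.9  5.1  3.9] [1.15 0.79 0.08] [570.7  36.4 273.2] 0.554 31.8
53.6 30.0 [-5.3  6.3  5.3] [1.16 1.03 0.11] [570.4  36.4 273.2] 0.254 32.2
```

View pics/w45.png

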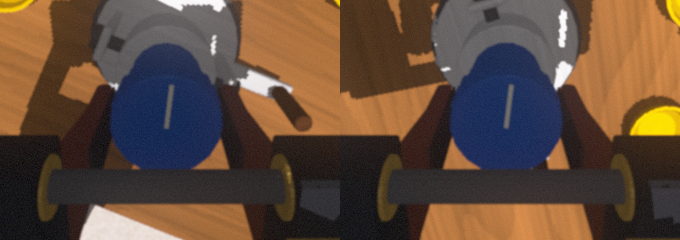

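The white line keeps its place relative to the fingers while the stand turns in the view, so the cap turns without slip. I'll finish the turn to 2.35 rad, then lift 32 mm.

```bash
python3 - <<'E'
from g import *
def show():
    s=env.read_state(); print(round(s["width"],1),round(s["grip_force"],1),s["force"].round(1),s["wrist_torque"].round(2),s["tool_pos"].round(1),s["qpos"][5].round(3),round(s["time_s"],1)); return s
s=env.read_state(); q=s["qpos"].copy()
for k in (1.6,2.0,2.35):
    q[5]=1.45-k; env.move_joints(q); s=show()
env.hold(.3)
p=s["tool_pos"]; 
hit=env.move_l([p[0],p[1],p[2]+8],s["orientation"],20,f_stop=12); s=show(); print(hit)
if not hit:
    print(env.move_l([p[0],p[1],p[2]+32],s["orientation"],30,f_stop=15)); env.hold(.5); show()
a=viewer.camera("scene")[170:310,270:410]; b=viewer.camera("side")[150:290,230:370]; w=cv2.resize(viewer.camera("wrist")[200:440,150:490],None,fx=.9,fy=.9)
c=cv2.resize(np.hstack([a,b]),None,fx=2,fy=2,interpolation=cv2.INTER_CUBIC); 
o=np.zeros((c.shape[0]+w.shape[0],c.shape[1],3),np.uint8); o[:c.shape[0]]=c; o[c.shape[0]:,:w.shape[1]]=w
cv2.imwrite("pics/final.png",o)
E
```

```text
53.6 30.0 [-4.1  3.2  3.7] [0.59 0.86 0.1 ] [569.9  36.5 273.2] -0.144 32.7
53.8 30.0 [-5.5  2.3  5.4] [0.35 1.12 0.12] [569.5  36.4 273.2] -0.544 33.2
53.5 30.0 [-7.3  1.   7.1] [0.18 1.3  0.09] [569.2  36.1 273.2] -0.894 33.6
53.5 30.0 [-3.7  1.8 -0.6] [ 0.35  0.49 -0.04] [569.1  36.  281.1] -0.893 34.5
False
False
53.4 30.0 [-4.   0.5 -0.7] [ 0.2   0.77 -0.04] [569.2  36.  305.1] -0.893 35.9
```

View pics/final.png

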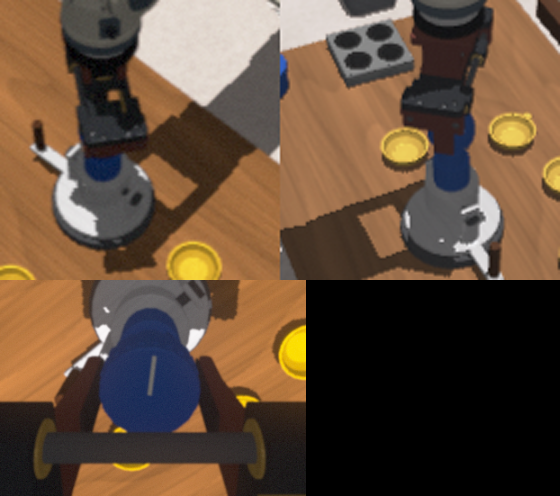

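The last view shows the cap held above the upright jar, with its line unmoved between the fingers and the peg still at its stop. The load of about 0.7 N matches a free 60 g cap.

```bash
python3 -c "
from h import *
print(workorder.sign_off())"
```

```text
the job is handed in; nothing more can be done
None
```

I handed the job in with the peg swung to its stop and the jar upright, holding the cap turned about 2.35 rad and lifted about 32 mm; sign-off returned no verdict.

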